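# Complete the router-bit cassette and lift it off its dock

### The job

Stand the green flush-trim router bit, shank down and fully home, in the empty bore of the grey bit cassette and let go of it. Then pinch the cassette's two blue side catches together between the fingers and lift the cassette straight up out of its dock, and finish still holding it by the pinched catches, level and still, at least 8 cm above its seat with all four bits in it. Leave the other parked bit, the sanding block, the spanner and the pencil where they are.

Things in the scene. Friction and masses are not known exactly. Their poses are not given: they have to be found in the camera images.
- dock: Black dock fixed to the bench, base plate 104 (x) x 190 (y) x 5 mm; origin at the centre of its underside, z up. The cassette stands on the plate between end walls (23 mm above the bench) and side guides (17 mm), 1 to 1.5 mm play. Mid-way on each long side (x 33.5 to 45 mm either side, y within 17 mm) a keeper, top 26 mm above the bench, overhangs a catch tongue. Left or right, place and yaw vary.
- cassette: Grey bit cassette 48 (x) x 160 (y) x 44 mm high, about 280 g empty; origin at the centre of its underside, 5 mm above the bench when docked, axes as the dock's. Bores at x = 0, y = -62.5, -32.5, 32.5, 62.5 mm: 13.5 mm wide, 1.5 mm chamfer, 34 mm deep. Dark bits stand in three; that at y = +62.5 is empty. Its middle (y within 16 mm) is 40 mm wide and carries the blue catches. Lifts straight out.
- bore_floor (a point): Centre of the floor of the empty bore: (0, +62.5, +10) mm in the cassette's frame; the bore's mouth is 34 mm above it. Same axes as the cassette.
- catch_front (a joint): Travel of the blue catch on the cassette's -x side, in m: 0 = out and latched, 0.006 = fully pinched in (stop). It slides level towards the cassette's middle; spring 3 N at 0, 6 N at 0.006; springs back when let go. Its tongue sits 3.5 mm under the keeper's lip, so it is free from about 0.004.
- catch_back (a joint): The same for the blue catch on the cassette's +x side.
- pad_front: Upright finger pad of the front catch: 7 (x) x 26 (y) x 27 mm high, blue with dark ribs; origin at its centre, (-29.5, 0, +40.5) mm in the cassette's frame when out, 45.5 mm above the bench when docked (lower edge 32 mm, top 59 mm). Over both pads: 66 mm when out, 54 mm fully pinched.
- pad_back: The same pad of the back catch, at (+29.5, 0, +40.5) mm in the cassette's frame when out.
- trim_bit: The green flush-trim router bit, about 65 g, standing shank down in one hole of the parking block: steel shank 12 mm diameter from 0 to 40 mm (1.5 mm chamfer at the foot), head 19 mm diameter from 40 to 72 mm (green cutter, steel bearing on top), overall 74 mm. Origin at the centre of the shank's lower end, z up along the bit. It is round: any yaw will do.
- park_block: Dark wooden parking block (fixed), 60 (x) x 150 (y) x 36 mm high, origin at the centre of its underside on the bench. Two holes 14 mm wide, 26 mm deep, at y = -35 and +35 mm; the green bit stands in one, a dark core-box bit in the other (which is which varies). A parked bit's origin is 10 mm above the bench.
- core_bit: The other parked bit, dark head up to 20 mm wide, 65 mm tall overall, same shank; origin at the centre of the shank's lower end. Stays where it is.
- straight_bit: Dark straight bit already in the cassette (head 16 mm wide, 72 mm tall overall); origin at its lower end, 10 mm above the cassette's underside. Which bit stands in which of the three filled bores varies.
- vee_bit: Dark V-groove bit already in the cassette (head 22 mm wide, 65 mm tall overall); origin at its lower end.
- round_bit: Dark round-over bit already in the cassette (head 24 mm wide, 64 mm tall overall); origin at its lower end.
- sanding_block: Cork sanding block 66 x 111 x 28 mm, lying on the bench; origin at the centre of its underside. Bystander.
- spanner: Steel spanner about 190 mm long lying on the bench, long axis x; origin on its underside near its middle. Bystander.
- pencil: Dark pencil 170 mm long, 7.5 mm thick, lying on the bench, long axis x; origin under the middle of its barrel. Bystander.
Not all that is in view belongs to the job. What is shaped like the park_block but red or turquoise is not meant.

How it is judged (in metres and radians):
On the way, in this order (a step that is already met when the one before it is completed fails the run):
1. the green bit stands fully home in the empty bore, let go, the cassette still in its dock (z of trim_bit in the frame of bore_floor between -0.003 and 0.004 m and x of trim_bit in the frame of bore_floor between -0.004 and 0.004 m and y of trim_bit in the frame of bore_floor between -0.004 and 0.004 m and angle between the z axis of trim_bit and the z axis of cassette, either way round below 0.15 rad and z of cassette in the frame of dock below 0.008 m and contact force between the fingers and trim_bit below 0.2 N), for 0.3 s.
2. both side catches are pinched in by the fingers while the cassette is still in its dock (z of cassette in the frame of dock below 0.008 m and value of joint each of catch_front, catch_back above 0.0035 m and contact force between the fingers and pad_front above 1 N and contact force between the fingers and pad_back above 1 N), for 0.1 s.
At the end, for the whole second after the job is handed in: Cassette held by both catches (each in over 3.5 mm, each pad pressed over 1 N), over 80 mm above the dock's underside, level within 0.15 rad, still, touching neither dock nor block; green bit within 4 mm of the bore floor and 0.15 rad of upright in it; the dark bits still in their bores (z of cassette in the frame of dock above 0.08 m and angle between cassette's own z axis and vertical below 0.15 rad and linear speed of cassette below 0.03 m/s and angular speed of cassette below 0.2 rad/s and value of joint each of catch_front, catch_back above 0.0035 m and contact force between the fingers and pad_front above 1 N and contact force between the fingers and pad_back above 1 N and contact force between cassette and dock below 0.1 N and contact force between cassette and park_block below 0.1 N and z of trim_bit in the frame of bore_floor between -0.003 and 0.004 m and x of trim_bit in the frame of bore_floor between -0.004 and 0.004 m and y of trim_bit in the frame of bore_floor between -0.004 and 0.004 m and angle between the z axis of trim_bit and the z axis of cassette, either way round below 0.15 rad and z of each of straight_bit, vee_bit, round_bit in the frame of cassette below 0.018 m and angle between the z axis of each of straight_bit, vee_bit, round_bit and the z axis of cassette, either way round below 0.2 rad); the arm keeps its last pose, push and grip.
It fails at once if the other parked bit is moved by more than 15 mm (distance of core_bit from where it was at the start of the episode above 0.015 m).
It fails at once if the sanding block is moved by more than 15 mm (distance of sanding_block from where it was at the start of the episode above 0.015 m).
It fails at once if the spanner is moved by more than 15 mm (distance of spanner from where it was at the start of the episode above 0.015 m).
It fails at once if the pencil is moved by more than 15 mm (distance of pencil from where it was at the start of the episode above 0.015 m).
It also fails if it takes over 62 s, if anything falls off the work surface, if the arm or the gripper's body presses on something with over 40 N, if the wrist force passes 120 N, or if a joint passes its speed limit or range.

### The arm

A 6-joint arm with a two-finger parallel gripper is mounted at the origin on the work surface. World frame = base frame: x ahead of the robot, y to its left, z up, the work surface at z = 0. Lengths are in mm, angles in rad, forces in N, time in s.
With the tool pointing down it reaches from about 300 to 950 mm from the base axis. Payload 3.1 kg.
Tool frame: the origin (TCP) lies at the very end of the fingers, on their centre line; the grasp point (between the pads) lies 19 mm behind it; x points along the fingers, z is the direction in which the jaws open and shut, and the axes are right-handed (so a half turn about x gives the same grasp; the last joint's range is limited). The gripper opens to 85 mm and grips with 20 to 120 N. Pads are 22 mm wide; open, the fingers measure 114 mm over their backs; the gripper's body (76 mm by 85 mm) begins 54 mm behind the grasp point. The pads swing forward as they close: fully open they stand 13 mm farther back than shut.
Start: joints at [1.225, 0.308, 1.634, -0, 1.2, -0.07], TCP at [170.224, 601.378, 231.272] pointing down, gripper open.
Joint ranges: [-3.06, 3.06], [-0.79, 1.96], [0.05, 2.63], [-1.19, 4.34], [0.05, 2.64], [-2.94, 2.94]. Speed limits (rad/s): [2.79, 2.79, 3.14, 3.14, 3.14, 3.14].

### API

Orientations are given as a unit quaternion [x, y, z, w].
In Python, from plant import ctrl gives the robot as it stands. Calls block until the motion is done:
- ctrl.move_to(position, orientation): joint-space move of the TCP to a pose.
- ctrl.move_straight(position, rot=None, vel=150, f_stop=None): straight line of the TCP; rot=None keeps the orientation; vel is the mean speed in mm/s. With f_stop (N) it stops when the force on the tool has changed by that much, and returns True; else False.
- ctrl.movej(angles): joint-space move.
- ctrl.set_gripper(opening, strength=None): opening from 0.0 (shut) to 1.0 (fully open); strength is the grip in N (None keeps the last); returns when the fingers have stopped.
- ctrl.dwell(seconds).
- ctrl.solve_ik(position, orientation): joint angles nearest the present ones, or None.
- ctrl.sense(): the state.
- ctrl.read_camera(name): name is "scene" or "top" or "wrist"; returns a dict with "image" (480x640x3 uint8, red, green, blue), "fx", "fy", "cx", "cy" (pixels), "k1" (the pictures are not rectified: a ray, as slopes to the right and down, at radius r is drawn at 1 + k1 r^2 times it, then the intrinsics apply), "xyz" and "orientation" of the camera in the world. Camera axes: x right, y down, z forward; pixel columns grow to the right and rows downward; lengths in mm; the calibration is good to about 2 mm. A picture is of the moment at which its call begins. There is no depth.
A pose or a line that the arm cannot do raises ctrl.MotionError and nothing moves.
- ctrl.finish_job(): hands the job in, once; it reports no verdict.
The state is a dict: "time_s": time; "joint_pos": joint angles; "joint_vel": joint speeds; "joint_efforts": joint torques, N m; "tcp_pos": TCP position; "ee_rot": TCP orientation; "contact_force": force on the tool from outside, world axes, zero at the start; "ft_torque": the same for the moment, N m; "grip_width": opening from 0.0 (shut) to 1.0 (fully open).
Only numpy, scipy, OpenCV 4.12 (cv2) and the standard library are available. Lean on these libraries where they do the work, as an engineer would, in place of code of your own. Each camera call takes 0.05 s, during which the arm holds its last target.

## Working session

There is one attempt and no reset: what is moved stays moved. The work goes in short steps, each a Python script; the robot and the scene stay as the last script left them, time stands still between calls to the robot, and variables do not carry over. Pictures are saved under pics/ and viewed, and the job is handed in when it is done.

```bash
ls; mkdir -p pics; cat > h.py <<'E'
import numpy as np, cv2
from scipy.spatial.transform import Rotation as R
from plant import ctrl
def snap(name,fn=None):
    c=ctrl.read_camera(name)
    if fn: cv2.imwrite('pics/'+fn,c['image'][:,:,::-1])
    return c
def rays(c,px):
    px=np.atleast_2d(np.array(px,float))
    d=np.stack([(px[:,0]-c['cx'])/c['fx'],(px[:,1]-c['cy'])/c['fy']],1)
    rd=np.linalg.norm(d,axis=1); r=rd.copy()
    for _ in range(50): r=rd/(1+c['k1']*r*r)
    d=d*(r/np.maximum(rd,1e-12))[:,None]
    v=np.c_[d,np.ones(len(d))]
    return R.from_quat(c['orientation']).apply(v)
def onz(c,px,z):
    v=rays(c,px); o=np.array(c['xyz']); return o+v*((z-o[2])/v[:,2])[:,None]
def proj(c,P):
    P=np.atleast_2d(P); q=R.from_quat(c['orientation']).inv().apply(P-np.array(c['xyz']))
    s=q[:,:2]/q[:,2:]; s=s*(1+c['k1']*(s**2).sum(1))[:,None]
    return s*[c['fx'],c['fy']]+[c['cx'],c['cy']]
E
python3 - <<'E'
from h import *
for n in ['scene','top','wrist']:
    c=snap(n,n+'0.png'); print(n,{k:np.round(v,3).tolist() for k,v in c.items() if k!='image'})
print(ctrl.sense())
E
```

```text
pics
scene {'fx': 455.235, 'fy': 455.235, 'cx': 314.912, 'cy': 239.982, 'k1': -0.006, 'xyz': [1110.227, -62.699, 532.418], 'orientation': [0.685, 0.604, -0.265, -0.309]}
top {'fx': 553.629, 'fy': 553.629, 'cx': 318.319, 'cy': 246.033, 'k1': 0.007, 'xyz': [401.925, 10.579, 946.227], 'orientation': [-0.681, 0.724, -0.08, 0.074]}
wrist {'fx': 395.782, 'fy': 395.782, 'cx': 317.36, 'cy': 233.669, 'k1': -0.023, 'xyz': [96.66, 622.672, 372.389], 'orientation': [0.789, 0.597, 0.09, 0.119]}
{'time_s': 0.15, 'joint_pos': array([ 1.22529151e+00,  3.08826132e-01,  1.63491206e+00, -2.75954549e-05,
        1.19971484e+00, -6.96838882e-02]), 'joint_vel': array([-0.00035842, -0.00327941, -0.00505282, -0.00090582,  0.00109006,
        0.00275028]), 'joint_efforts': array([ 4.08633960e-04, -4.15803087e+01, -2.77142894e+01, -1.23135069e-04,
        6.09561772e-03, -1.01274526e-05]), 'tcp_pos': array([170.01014772, 600.74451578, 230.28920646]), 'ee_rot': array([-0.42688535,  0.56453319,  0.42615163,  0.56344118]), 'contact_force': array([-0.21578724, -0.04077565, -0.1851859 ]), 'ft_torque': array([-0.01355262, -0.05613342, -0.02835785]), 'grip_width': 0.9981765667138641}
```

View pics/scene0.png

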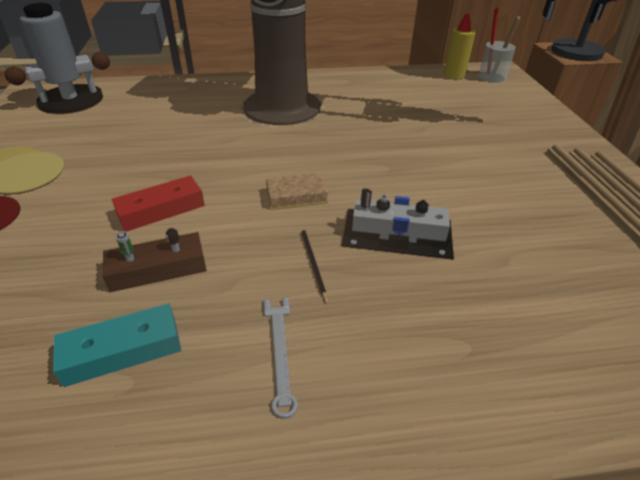

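View pics/top0.png

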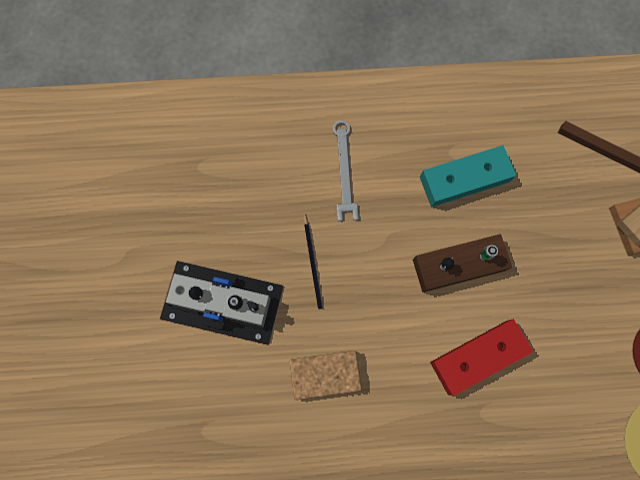

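View pics/wrist0.png

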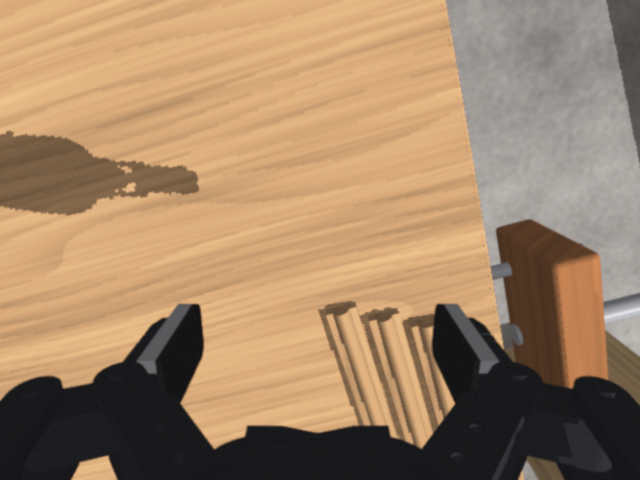

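Candidates for the green bit, as pixels in the top view:
- The green-headed bit with a steel bearing at (491,251), in the brown block. This is my choice.
- The dark core-box bit at (447,264). Not the one.

Other lookalikes:
- **Blocks:** the turquoise (468,177) and red (484,357) blocks have holes but aren't meant. The brown one (465,265) is the park block.
- **Empty bore:** the cassette's left end (180,290), which is its +y end.

Next I'll crop and measure.

```bash
python3 - <<'E'
from h import *
t=snap('top'); s=snap('scene')
a=t['image'][225:305,400:530]; b=t['image'][250:355,150:295]
A=cv2.resize(a,None,fx=3,fy=3,interpolation=2); B=cv2.resize(b,None,fx=2.7,fy=2.7,interpolation=2)
H=max(A.shape[0],B.shape[0]); o=np.zeros((H,A.shape[1]+B.shape[1],3),np.uint8); o[:A.shape[0],:A.shape[1]]=A; o[:B.shape[0],A.shape[1]:]=B
a=s['image'][220:295,90:215]; b=s['image'][180:262,335:460]
A=cv2.resize(a,None,fx=3.1,fy=3.1,interpolation=2); B=cv2.resize(b,None,fx=3.1,fy=3.1,interpolation=2)
o2=np.zeros((max(A.shape[0],B.shape[0]),o.shape[1],3),np.uint8); o2[:A.shape[0],:A.shape[1]]=A; o2[:B.shape[0],A.shape[1]:A.shape[1]+B.shape[1]]=B[:,:o2.shape[1]-A.shape[1]]
O=np.vstack([o,o2]); print(O.shape); cv2.imwrite('pics/crop1.png',O[:,:,::-1])
for n,c in(('top',t),('scene',s)):
    hsv=cv2.cvtColor(c['image'],cv2.COLOR_RGB2HSV)
    for nm,lo,hi in(('blue',(105,120,50),(128,255,255)),('green',(45,70,30),(85,255,255))):
        m=cv2.inRange(hsv,lo,hi); k,l,st,ce=cv2.connectedComponentsWithStats(m)
        for i in range(1,k):
            if st[i,4]>15: print(n,nm,st[i].tolist(),ce[i].round(1))
# floor-level estimates from eyeballed pixels
print('bit',onz(t,[491,251],84),'bore',onz(t,[180,290],49),'core',onz(t,[447,264],75))
print('park corners top',onz(t,[[414,258],[502,235],[514,265],[424,283]],36).round())
print('dock screws',onz(t,[[182,270],[173,316],[269,288],[260,335]],5).round())
E
```

```text
(538, 782, 3)
top blue [213, 277, 19, 10, 121] [221.9 281.3]
top blue [202, 312, 21, 10, 107] [212.2 316.4]
top green [481, 248, 9, 12, 59] [484.4 254.6]
scene blue [396, 197, 13, 7, 79] [401.6 200. ]
scene blue [394, 218, 15, 13, 61] [402.3 220.7]
scene blue [395, 230, 8, 4, 16] [398.8 231.5]
scene green [127, 240, 7, 13, 43] [129.7 246.3]
scene green [119, 243, 8, 12, 47] [122.3 248.9]
bit [[ 568.40005677 -276.51453238   84.        ]] bore [[541.52885135 226.41997696  49.        ]] core [[ 553.28871831 -206.51104514   75.        ]]
park corners top [[ 574. -162.   36.]
 [ 604. -315.   36.]
 [ 552. -328.   36.]
 [ 530. -175.   36.]]
dock screws [[583. 233.   5.]
 [505. 249.   5.]
 [542.  85.   5.]
 [464. 103.   5.]]
```

View pics/crop1.png

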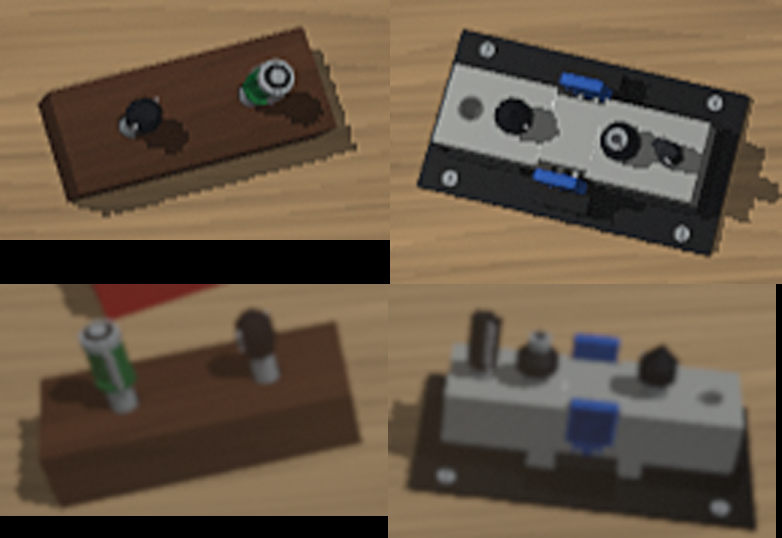

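The crop confirms it: the brown block holds the green bit with its steel bearing, at top (492,251), and the core bit is at (447,264). The spacing comes out at 71.6 mm against the 70 mm it should be. The empty bore is at (179.6,290), at the cassette's end. Next I'll hover and look with the wrist camera.

```bash
cat >> h.py <<'E'
def down(a,flip=False):
    a=a+(np.pi if flip else 0)
    z=np.array([np.cos(a),np.sin(a),0]); x=np.array([0,0,-1.]); y=np.cross(z,x)
    return R.from_matrix(np.stack([x,y,z],1)).as_quat()
def tri(cs,pxs):
    A=np.zeros((3,3));b=np.zeros(3)
    for c,p in zip(cs,pxs):
        v=rays(c,p)[0]; v/=np.linalg.norm(v); P=np.eye(3)-np.outer(v,v); A+=P; b+=P@np.array(c['xyz'])
    X=np.linalg.solve(A,b); return X,[float(np.linalg.norm(np.cross(X-np.array(c['xyz']),rays(c,p)[0]/np.linalg.norm(rays(c,p)[0])))) for c,p in zip(cs,pxs)]
E
python3 - <<'E'
from h import *
t=snap('top'); s=snap('scene'); w=snap('wrist')
print(tri([t,s],[[492.5,250.7],[122.6,234.8]]), tri([t,s],[[179.6,290],[438.5,216.5]]))
st=ctrl.sense(); Rt=R.from_quat(st['ee_rot']); print('cam in tool',Rt.inv().apply(np.array(w['xyz'])-st['tcp_pos']), (Rt.inv()*R.from_quat(w['orientation'])).as_matrix().round(2).tolist())
for a in(np.radians(12),np.radians(-15.5)):
  for f in(0,1):
    p=[568,-277,230] if a>0 else [541,226,230]
    print(a,f,ctrl.solve_ik(p,down(a,f)))
E
```

```text
(array([ 568.77911234, -277.96109239,   82.67233863]), [1.3755664654968107, 1.3755664654968143]) (array([541.72771112, 227.47022538,  48.51348121]), [0.28431200498177406, 0.2843120049816902])
cam in tool [-142.13890796   76.55477504    0.87360919] [[-0.0, -0.3, 0.96], [0.0, -0.96, -0.3], [1.0, 0.0, 0.0]]
0.20943951023931956 0 [-5.22629645e-01  3.22392398e-01  1.61770063e+00 -4.44089210e-16
  1.20149963e+00 -7.32069155e-01]
0.20943951023931956 1 [-5.22629645e-01  3.22392398e-01  1.61770063e+00 -4.44089210e-16
  1.20149963e+00  2.40952350e+00]
-0.27052603405912107 0 [ 3.21448183e-01  2.35613023e-01  1.72871177e+00 -4.44089210e-16
  1.17726786e+00  5.91974217e-01]
-0.27052603405912107 1 [ 3.21448183e-01  2.35613023e-01  1.72871177e+00 -4.44089210e-16
  1.17726786e+00 -2.54961844e+00]
```

```bash
python3 - <<'E'
from h import *
ctrl.move_to([525,165,260],down(np.radians(-15.5))); ctrl.dwell(.3); snap('wrist','w_cas.png')
ctrl.move_to([568,-277,220],down(np.radians(12))); ctrl.dwell(.3); snap('wrist','w_bit.png'); print(ctrl.sense()['time_s'])
E
```

```text
4.7583
```

View pics/w_cas.png

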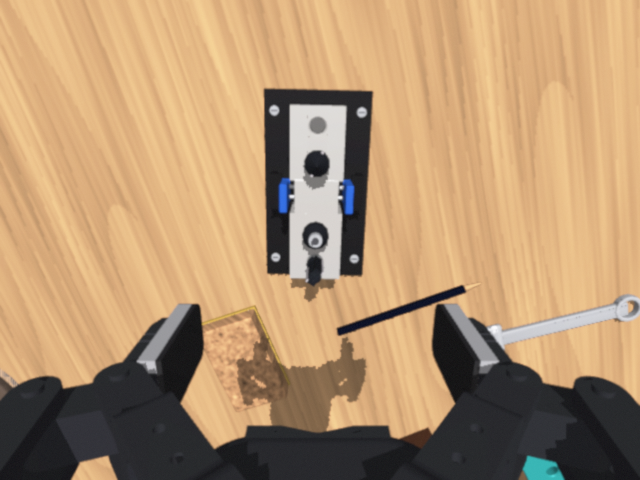

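View pics/w_bit.png

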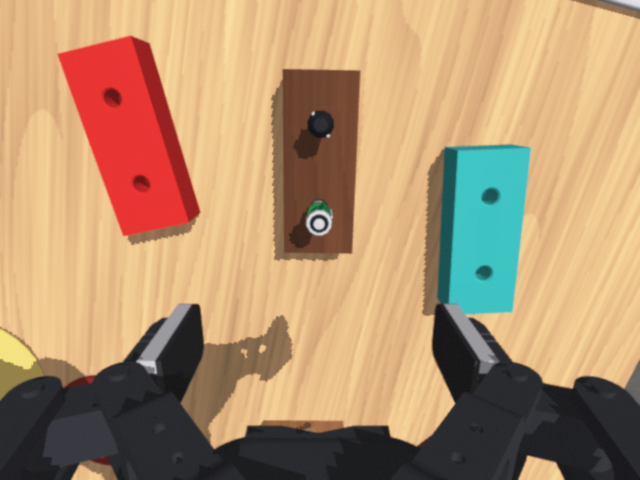

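The wrist view shows the green bit's bearing at (319.5,220), and the core bit at (320,124). In the cassette view the empty bore is at (318,125) and the pads are at (284,196) and (348,197). I'll compute positions from these.

```bash
python3 - <<'E'
from h import *
w=snap('wrist'); st=ctrl.sense(); print(st['tcp_pos'],st['time_s'])
rel_t=R.from_quat(st['ee_rot']).inv().apply(np.array(w['xyz'])-st['tcp_pos']); rel_r=R.from_quat(st['ee_rot']).inv()*R.from_quat(w['orientation']); print(rel_t)
im=w['image']; hsv=cv2.cvtColor(im,cv2.COLOR_RGB2HSV)
print('bearing',onz(w,[319.5,220],84), 'core', onz(w,[320,124],74))
g=cv2.inRange(hsv,(45,70,30),(85,255,255)); m=cv2.moments(g[150:260,280:360]); print('green px',m['m10']/m['m00']+280,m['m01']/m['m00']+150,m['m00']/255)
print('park corners',onz(w,[[284,70],[360,71],[352,252],[284,251]],36).round(1).tolist())
cv2.imwrite('pics/wb.png',cv2.resize(im[180:270,270:370],None,fx=6,fy=6,interpolation=2)[:,:,::-1])
# cassette
q=R.from_quat(down(np.radians(-15.5))); c=dict(w); c['xyz']=np.array([525,165,260])+q.apply(rel_t)+[0,0,-1]; c['orientation']=(q*rel_r).as_quat()
I=cv2.imread('pics/w_cas.png')[:,:,::-1]; hs=cv2.cvtColor(I,cv2.COLOR_RGB2HSV)
bl=cv2.inRange(hs,(105,120,50),(128,255,255)); k,l,s_,ce=cv2.connectedComponentsWithStats(bl)
for i in range(1,k):
    if s_[i,4]>30: print('blue',s_[i].tolist(),ce[i])
print('bore',onz(c,[318,125],49),'dock',onz(c,[[265,89],[372,91],[362,275],[268,273]],5).round(1).tolist())
cv2.imwrite('pics/wc.png',cv2.resize(I[80:290,255:385],None,fx=2.8,fy=2.8,interpolation=2)[:,:,::-1])
E
```

```text
[ 568.18023951 -276.55035178  220.08888668] 4.8083
[-142.27276653   76.99601429   -0.3003306 ]
bearing [[ 569.0792238  -274.86262499   84.        ]] core [[ 555.3055708  -209.04236457   74.        ]]
green px 318.37735849056605 207.0251572327044 159.0
park corners [[520.3, -176.6, 36.0], [577.5, -165.1, 36.0], [606.0, -310.0, 36.0], [547.6, -321.5, 36.0]]
blue [278, 177, 13, 37, 395] [283.38481013 195.24810127]
blue [342, 179, 13, 37, 391] [348.22762148 196.84910486]
bore [[542.79761862 228.60451837  49.        ]] dock [[503.0, 272.4, 5.0], [600.0, 243.7, 5.0], [546.7, 63.3, 5.0], [449.2, 92.7, 5.0]]
```

View pics/wb.png

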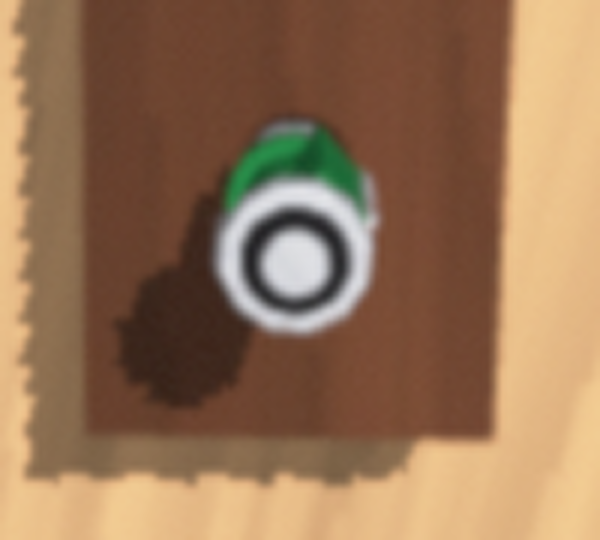

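View pics/wc.png

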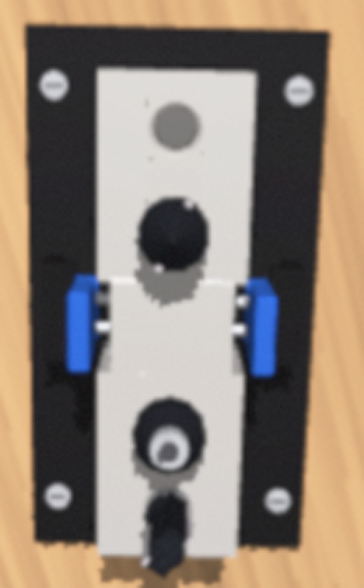

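The measurements agree. The dock is centred near (524.7,168) with yaw −16.5°. That predicts the bore at (542.5,227.9), and I measured (542.8,228.6) with the wrist camera and (541.7,227.5) by triangulation. The park block's yaw is 11.2°, which predicts the bit at (569.7,−277.6), against (569,−276) seen. I'll grasp the bit now.

```bash
python3 - <<'E'
from h import *
q=down(np.radians(11.2))
ctrl.set_gripper(0.55,40)
ctrl.move_to([569,-277,110],q)
print(ctrl.move_straight([569,-277,50],vel=80,f_stop=8)); s0=ctrl.sense(); print(s0['tcp_pos'],s0['contact_force'])
ctrl.set_gripper(0.0,40); s=ctrl.sense(); print(s['grip_width']*85,s['contact_force'],s['tcp_pos'])
c=snap('wrist','grasp.png'); print(ctrl.sense()['time_s'])
E
```

```text
False
[ 569.34330601 -277.22265188   50.1706923 ] [ 0.44500096 -0.14772565 -0.36599547]
17.84576173759001 [ 0.1135396  -0.2712812   1.94283006] [ 569.5887167  -277.33885374   50.89895063]
7.1
```

View pics/grasp.png

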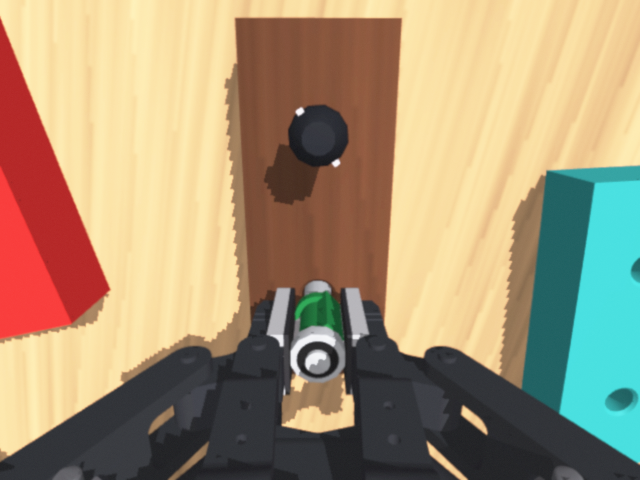

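The bit is held between the pads, with the bearing at (318,360) and nothing else touched. I'll lift it and carry it to above the bore.

```bash
python3 - <<'E'
from h import *
q=down(np.radians(11.2)); p=ctrl.sense()['tcp_pos']
ctrl.move_straight([p[0],p[1],165],vel=120)
ctrl.move_to([542.5,228,165],down(np.radians(-16.5)))
ctrl.move_straight([542.5,228,115],vel=80)
ctrl.dwell(.3)
s=ctrl.sense(); print(s['tcp_pos'],s['grip_width']*85,s['contact_force'],s['time_s'])
c=snap('wrist','pre.png'); snap('scene','pre_s.png'); snap('top','pre_t.png')
T=np.array(s['tcp_pos']); Rt=R.from_quat(s['ee_rot'])
print('expect tip px',proj(c,T+[0,0,-41]),'bearing',proj(c,T+[0,0,33]),'bore',proj(c,[542.5,228,49]))
import pickle; pickle.dump(c,open('pre.pkl','wb'))
E
```

```text
[542.92316748 228.16927607 115.64653194] 17.802954464525364 [-0.58806665  0.0337088  -1.30239126] 11.1167
expect tip px [[319.47159006 271.81749303]] bearing [[320.6413699  360.77694727]] bore [[318.60099575 254.62403383]]
```

View pics/pre.png

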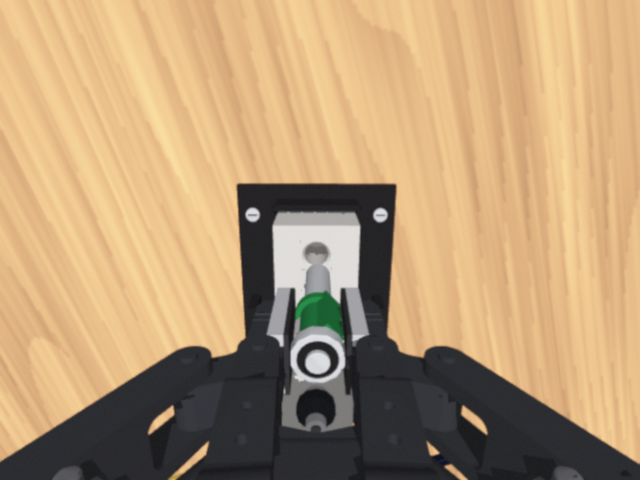

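```bash
python3 -c "
import cv2,numpy as np
a=cv2.imread('pics/pre_s.png')[120:260,340:480];b=cv2.imread('pics/pre_t.png')[230:350,130:280]
A=cv2.resize(a,(400,400),interpolation=2);B=cv2.resize(b,(400,320),interpolation=2);B=np.vstack([B,np.zeros((80,400,3),np.uint8)])
cv2.imwrite('pics/pre_st.png',np.hstack([A,B]))"
```

```text
(no output)
```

View pics/pre_st.png

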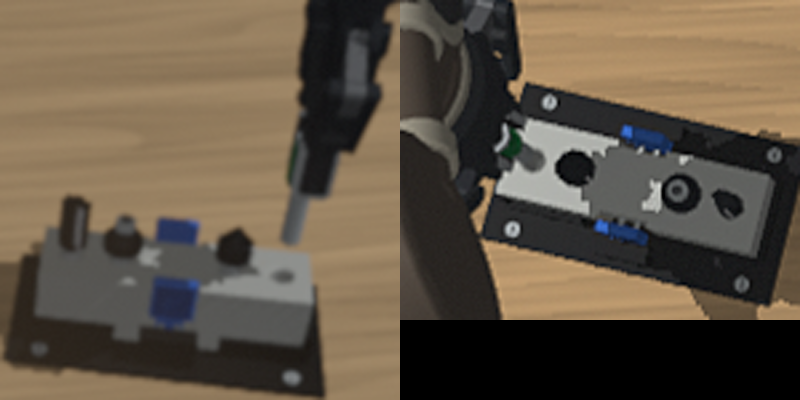

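```bash
python3 -c "
import cv2
a=cv2.imread('pics/pre.png')[230:390,265:375]
cv2.imwrite('pics/pre_z.png',cv2.resize(a,None,fx=3.7,fy=3.7,interpolation=2))"
```

```text
(no output)
```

View pics/pre_z.png

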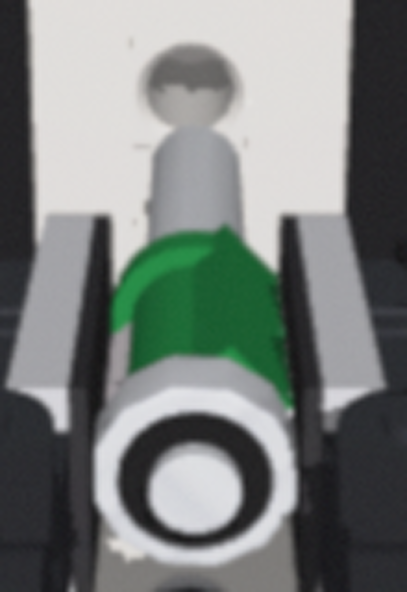

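Zoomed in, the shank foot's far edge is at (318.0,263.5) and the bore at (316.4,253). The bit is upright in the hand. The foot needs to move about (−0.5,+0.8) mm. I'll correct that, descend and look once more.

```bash
python3 - <<'E'
from h import *
ctrl.move_straight([542.0,228.8,96],vel=60); ctrl.dwell(.3)
s=ctrl.sense(); c=snap('wrist'); T=np.array(s['tcp_pos']); print(T,s['contact_force'])
print('tip',proj(c,T+[0,0,-41]),'bore',proj(c,[542.5,228,49]))
a=c['image'][235:335,270:370]; cv2.imwrite('pics/pre2.png',cv2.resize(a,None,fx=6,fy=6,interpolation=2)[:,:,::-1])
E
```

```text
[542.31609725 228.88131072  96.36262592] [ 0.84910861 -0.2094283  -0.04650107]
tip [[319.47011105 271.81376656]] bore [[320.23634353 268.46445011]]
```

View pics/pre2.png

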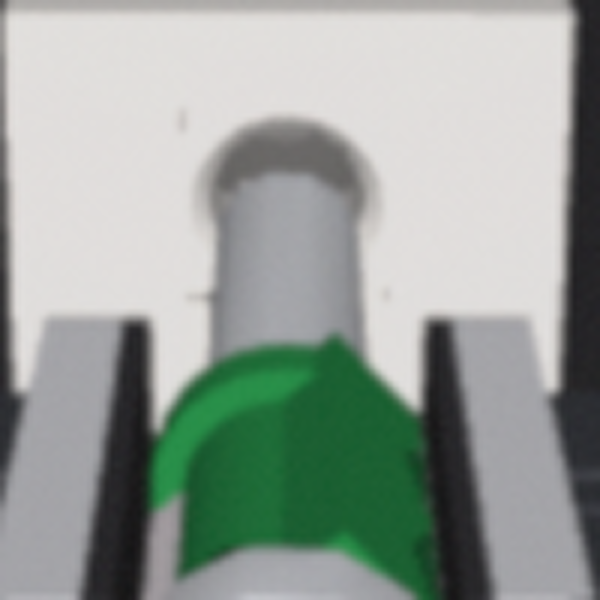

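The foot is centred across the jaws: shank at crop x 287, bore ring 288. Measuring the ring's top edge suggests I overcorrected y a little, so I'm backing off 0.4 mm and inserting with a force stop.

```bash
python3 - <<'E'
from h import *
ctrl.move_straight([542.0,228.4,92],vel=60)
for z in (84,70,53):
    r=ctrl.move_straight([542.0,228.4,z],vel=40,f_stop=12); s=ctrl.sense(); print(z,r,s['tcp_pos'].round(2),s['contact_force'].round(1),s['time_s'])
    if r: break
E
```

```text
84 False [541.65 228.27  83.47] [-0.7  0.5 -1.3] 12.6833
70 False [541.67 228.3   69.59] [ 1.  -0.3 -0.1] 13.1833
53 True [542.39 228.51  55.82] [ 0.  -0.7  5.2] 13.5833
```

The stop came at TCP z 55.8, where 56 would be fully home. I'll release and check.

```bash
python3 - <<'E'
from h import *
ctrl.set_gripper(0.5); p=ctrl.sense()['tcp_pos']; print(p)
ctrl.dwell(.5)
ctrl.move_straight([p[0],p[1],150],vel=120); 
c=snap('wrist','rel.png'); s=snap('scene'); ctrl.move_straight([524.7,168,150],vel=150);ctrl.dwell(.3)
c=snap('wrist','pin0.png'); print(ctrl.sense()['tcp_pos'],ctrl.sense()['time_s'])
a=s['image'][160:270,330:470]; cv2.imwrite('pics/rel_s.png',cv2.resize(a,None,fx=4.5,fy=4.5,interpolation=2)[:,:,::-1])
import pickle; pickle.dump(c,open('pin0.pkl','wb'))
print(proj(c,[[524.7,168,49]]))
E
```

```text
[541.17519464 228.08258251  54.62739718]
[524.83971594 168.57530405 150.00183039] 16.4
[[319.17181921 236.67219419]]
```

View pics/rel_s.png

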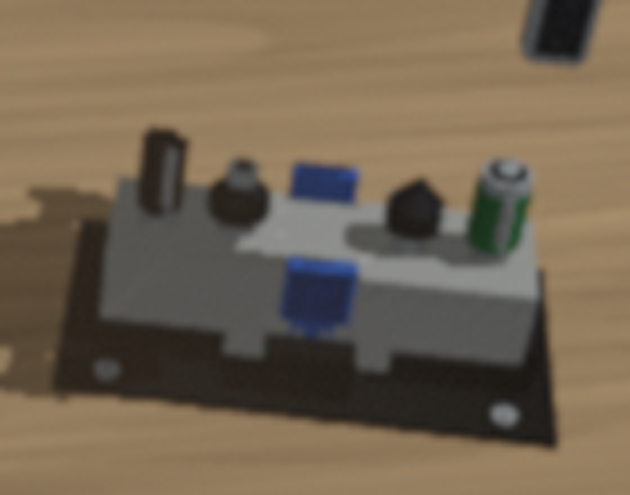

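View pics/pin0.png

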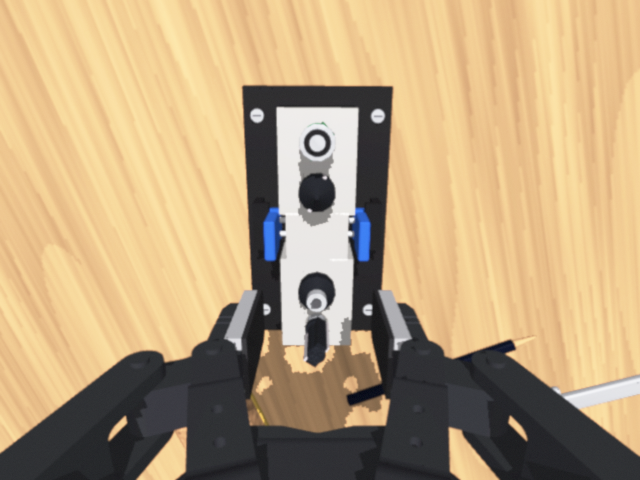

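View pics/rel.png

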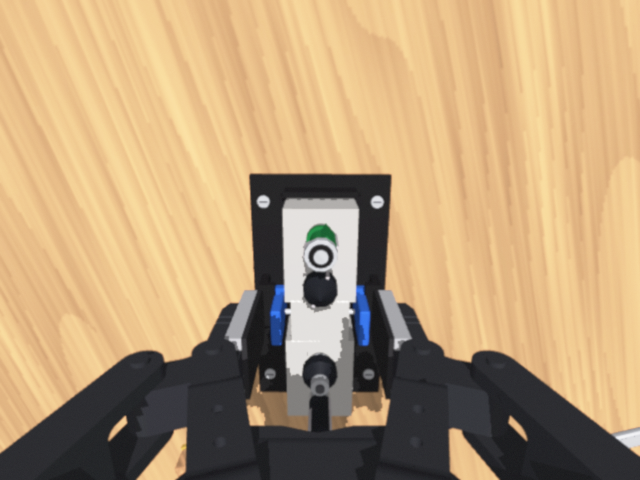

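The green bit stands home, with the head's base just above the cassette face, upright and released. The blue pads are around (272,234) and (362,234) in the wrist view. Next I'll get the pinch centre.

```bash
python3 - <<'E'
from h import *
import pickle; c=pickle.load(open('pin0.pkl','rb'))
hs=cv2.cvtColor(c['image'],cv2.COLOR_RGB2HSV)
bl=cv2.inRange(hs,(105,120,40),(128,255,255)); k,l,s_,ce=cv2.connectedComponentsWithStats(bl)
for i in range(1,k):
    if s_[i,4]>100: print('blue',s_[i].tolist(),ce[i].round(1))
a=c['image'][195:275,255:385]; cv2.imwrite('pics/pads.png',cv2.resize(a,None,fx=6,fy=6,interpolation=2)[:,:,::-1])
E
```

```text
blue [263, 207, 20, 55, 839] [271.2 234.7]
blue [351, 207, 21, 55, 830] [361.7 234.8]
```

View pics/pads.png

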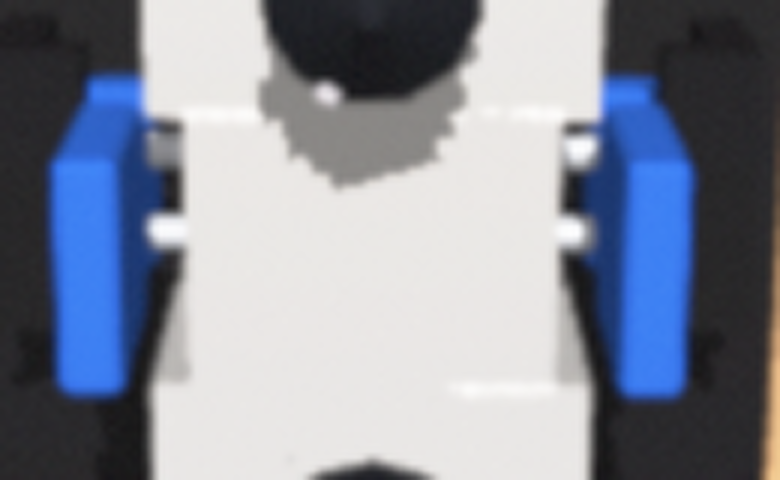

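```bash
python3 - <<'E'
from h import *
import pickle; c=pickle.load(open('pin0.pkl','rb'))
p=onz(c,[[270,241.3],[364.8,241.6]],59); print(p,np.linalg.norm(p[1]-p[0]),p.mean(0),np.degrees(np.arctan2(*(p[1]-p[0])[1::-1])))
o=onz(c,[[255+52/6,241],[255+692/6,241]],59); print(np.linalg.norm(o[1]-o[0]),o.mean(0))
s=snap('scene'); t=snap('top')
T=t['image'][265:335,190:250]; cv2.imwrite('pics/tp.png',cv2.resize(T,None,fx=8,fy=8,interpolation=2)[:,:,::-1])
E
```

```text
[[495.43083502 176.78503632  59.        ]
 [551.83578279 159.976676    59.        ]] 58.85608813099434 [523.63330891 168.38085616  59.        ] -16.593763528607422
66.20564224917432 [523.47331023 168.73412973  59.        ]
```

The pads measure 58.9 mm centre to centre (59 expected) and 66.2 mm over both (66 expected). The centre is (524.3,168.3) after removing the 0.85 mm jaw-axis bias I saw with the bit. I'll descend open and pinch.

```bash
python3 - <<'E'
from h import *
q=down(np.radians(-16.6))
ctrl.set_gripper(1.0,40)
ctrl.move_straight([524.3,168.3,90],rot=q,vel=120)
print(ctrl.move_straight([524.3,168.3,28],vel=60,f_stop=8)); ctrl.dwell(.2)
s=ctrl.sense(); print(s['tcp_pos'],s['contact_force'],s['grip_width'],s['time_s'])
c=snap('wrist','pin1.png'); snap('scene','pin1_s.png')
E
```

```text
False
[524.65055587 168.40304535  28.45762931] [ 0.57572755 -0.9884774   0.43111569] 1.0029752766515265 19.0333
```

View pics/pin1.png

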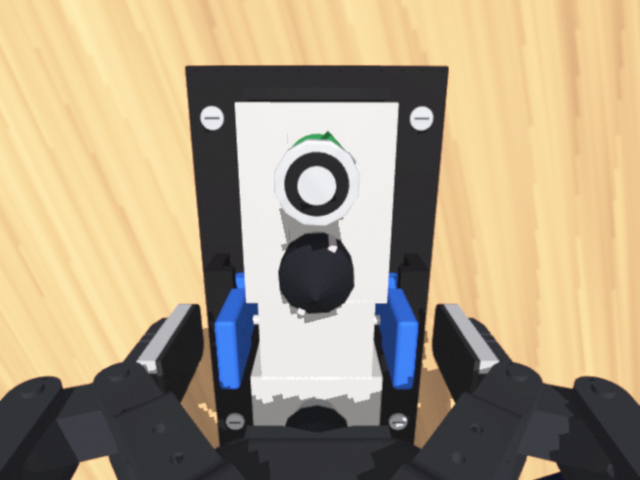

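```bash
python3 -c "
import cv2
a=cv2.imread('pics/pin1_s.png')[130:270,330:480]
cv2.imwrite('pics/pin1_z.png',cv2.resize(a,None,fx=4.2,fy=4.2,interpolation=2))"
```

```text
(no output)
```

View pics/pin1_z.png

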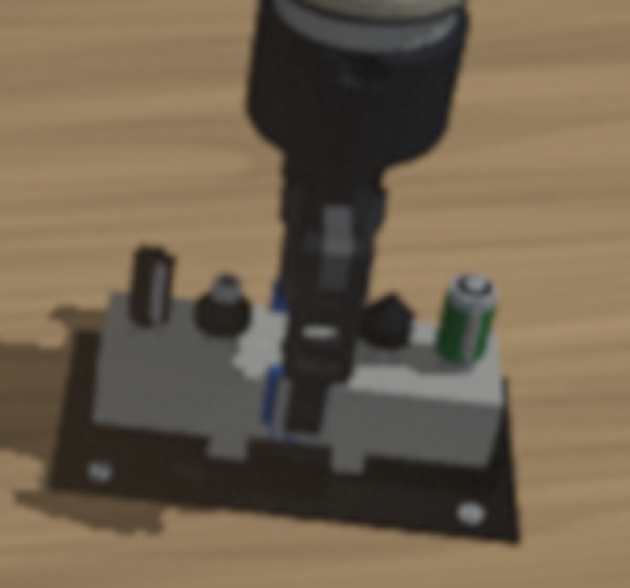

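The open fingers straddle the pads. The blue pads are at about (235,340) and (400,340) in the wrist view, with the fingers outside them at (170,340) and (468,340), nearly symmetric. I'll pinch.

```bash
python3 - <<'E'
from h import *
ctrl.set_gripper(0.82,40); s=ctrl.sense(); print(s['grip_width']*85,s['contact_force'])
ctrl.set_gripper(0.0,50); ctrl.dwell(.5)
s=ctrl.sense(); print(s['grip_width']*85,s['contact_force'],s['ft_torque'],s['tcp_pos'],s['time_s'])
c=snap('wrist','pin2.png')
E
```

```text
69.56432858282021 [-0.4549972  -0.43156328 -0.5254308 ]
50.05559622747059 [-4.88664793  0.49168943 13.47256144] [-0.02167727  0.87533746 -0.02493698] [524.36890541 168.6264722   30.13260704] 20.2667
```

View pics/pin2.png

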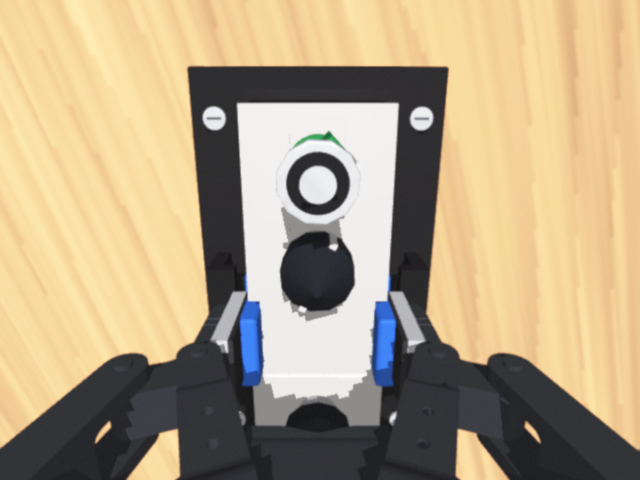

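Both pads are pushed in against the body, with no gap showing at (250,343) and (384,343). I'll lift straight up in steps.

```bash
python3 - <<'E'
from h import *
for z in (33,42,60):
    print(ctrl.move_straight([524.4,168.4,z],vel=30,f_stop=25)); s=ctrl.sense(); print(s['grip_width']*85,s['contact_force'].round(1),s['tcp_pos'].round(1),s['ft_torque'].round(2),s['time_s'])
snap('scene','lift1.png');snap('wrist','lift1w.png')
a=cv2.imread('pics/lift1.png')[100:270,320:500]; cv2.imwrite('pics/lift1z.png',cv2.resize(a,None,fx=3.3,fy=3.3,interpolation=2))
E
```

```text
False
49.81027337433748 [-1.1 -0.1 -5.2] [523.5 168.2  32.1] [0.01 0.   0.02] 20.6333
False
49.30049377740136 [-0.2 -0.  -5.3] [524.6 168.4  42.3] [-0.03 -0.05 -0.01] 21.0833
False
49.65562102534693 [-0.8 -0.2 -4.7] [524.4 168.4  60.1] [ 0.05  0.03 -0.01] 21.8333
```

View pics/lift1z.png

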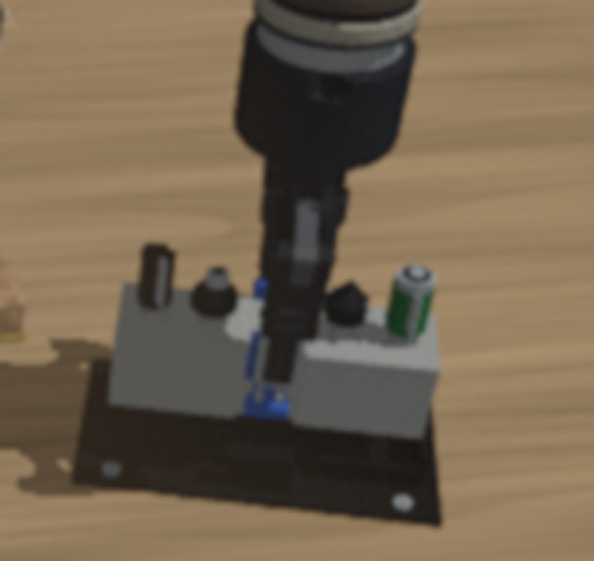

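View pics/lift1w.png

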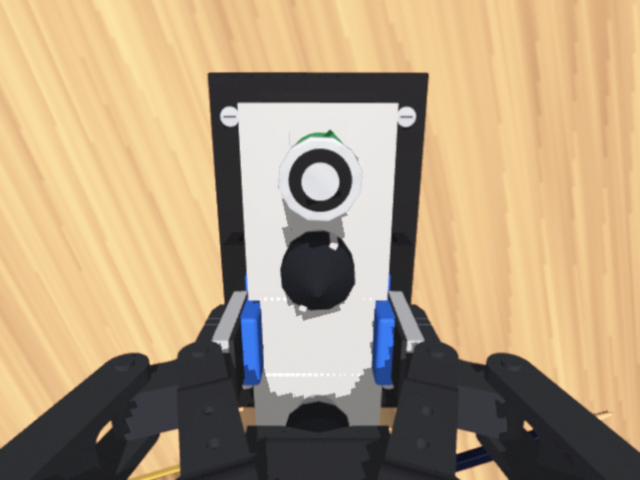

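The cassette is about 30 mm up and level, with all four bits in. The load of about 5 N matches the cassette plus bits. I'll raise it the rest of the way.

```bash
python3 - <<'E'
from h import *
ctrl.move_straight([524.4,168.4,150],vel=50); ctrl.dwell(1)
s=ctrl.sense(); print(s['grip_width']*85,s['contact_force'].round(1),s['tcp_pos'].round(1),s['ft_torque'].round(2),abs(s['joint_vel']).max(),s['time_s'])
snap('scene','lift2.png');snap('wrist','lift2w.png')
a=cv2.imread('pics/lift2.png'); cv2.imwrite('pics/lift2z.png',cv2.resize(a[60:290,290:520],None,fx=2.5,fy=2.5,interpolation=2))
E
```

```text
49.41298651064823 [ 0.2 -0.5 -5. ] [524.4 168.4 150. ] [-0.03 -0.02  0.02] 0.0027062326028236727 24.8833
```

View pics/lift2z.png

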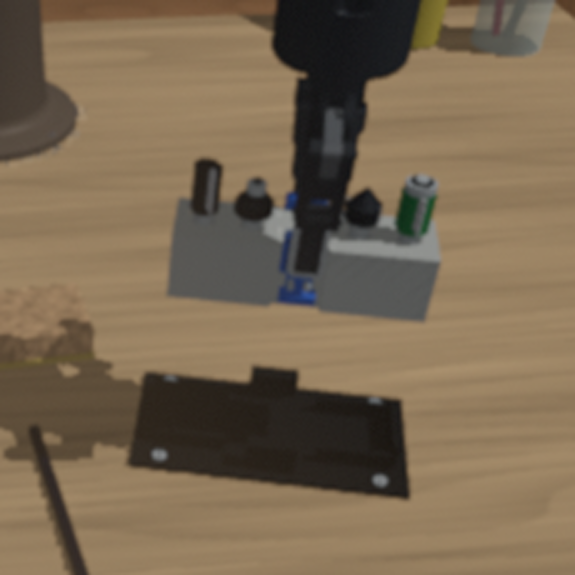

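View pics/lift2w.png

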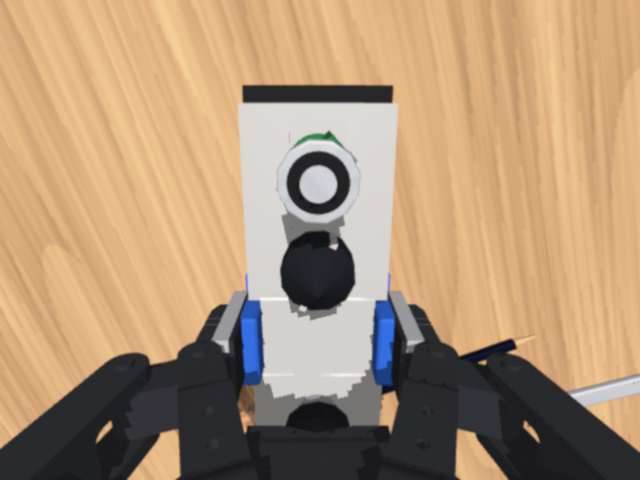

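The cassette hangs level about 120 mm above its seat and clear of the dock. All four bits are in, and it isn't slipping: the wrist view matches the one at 30 mm. I'm handing it in.

```bash
python3 - <<'E'
from h import *
print(ctrl.finish_job())
E
```

```text
the job is handed in; nothing more can be done
None
```

The green bit is in the empty bore, and the arm finished holding the cassette by its pinched catches, about 120 mm above its seat. I handed the job in at about 25 s of the 62 s allowed; it reports no verdict.

- **Bit:** The insertion stopped at tool height 55.8 mm, where 56.0 mm would be fully home. After release, the images showed the bit upright, with its head just above the cassette face.
- **Pinch:** The opening over the pads read 50 mm, below the 54 mm given for fully pinched. The reading was also about 1 mm low on the 19 mm bit. The images showed both pads pushed right in. I had no direct reading of catch travel or pad force.
- **Final hold:** The load was a steady 5 N with almost no moment. The cassette looked level, did not slip during the lift, and all four bits were in it.
- **Bystanders:** I saw no contact with the other parked bit, the sanding block, the spanner or the pencil. I did not re-measure where they are at the end.
- **Disagreement:** My first bore correction in y was about 0.5 to 1 mm too far, because the shank hid part of the bore ring. I cut it back by 0.4 mm before inserting.

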